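# Let the damp-box lid down softly

## Task

The lid of the damp box stands open. Nudge it forward from behind so that it tips and starts to fall, catch it on the back of a finger on its way down, and let it down slowly until it is fully shut, without a bang and without ever pinching the lid; then take the hand away. Leave the unfired clay birds in the box and the pots beside it where they are.

Things in the scene. Friction and masses are not known exactly. Their poses are not given: they have to be found in the camera images.
- damp_box: Fixed grey plastic open-topped box, 140 (x) x 220 (y) x 90 (z) mm, walls 5 mm. Origin: centre of its underside, on the table. Its -x side is its front and faces the robot's right (world -y, give or take 25 degrees); its lid is hinged along the top of its back (+x) side, at the robot's left.
- lid (a joint): Lid angle, rad: 0 shut (level), pi/2 upright, more = leaning back, off the box, stop at 1.9. Starts at 1.6 to 1.72. About 0.35 kg; hinge friction 0.06 N m, damping 0.22 N m s/rad: near upright (about 0.15 rad either way) it stays put; nudged below about 1.3 it falls on by itself, slowly at first (0.2 rad/s at 1.2), later near 1 rad/s, and bangs shut some 2.5 s later unless carried.
- lid_hinge (a point): Middle of the hinge line on the lid, 70 mm to +x of the box's centre, 90.5 mm above the table. The hinge line runs along the box's y axis. Turns with the lid, axes as lid_edge.
- lid_edge (a point): Middle of the free edge, on the underside, of the lid: flat wooden panel 170 (x) x 220 (y) x 8 (z) mm. z: normal of its outer face (up when shut, to the back of the box when upright); +x: from edge to hinge, 170 mm. Shut, the underside is 90.5 mm above the table and overhangs the box's front by 30 mm over the full width, so a tilted finger can stay under it until it is fully shut.
- bird_a: Loose unfired clay cone bird, 42 mm wide, 66 mm high, standing in the box at its +y half. Origin: centre of its foot. Leave alone.
- bird_b: Loose unfired clay cone bird, 38 mm wide, 54 mm high, standing in the box at its -y half. Origin: centre of its foot. Leave alone.
- brush_pot: Loose blue pot, 66 mm wide, with brushes reaching to 140 mm, 0.22 to 0.27 m from the box's centre behind the hinge side (+x) or about 0.2 m off its -y end. Origin: centre of its foot. Leave alone.
- glaze_jar: Loose closed jar of greenish glass, 60 mm wide, 75 mm high, at the other of these two places. Origin: centre of its foot. Leave alone.

How it is judged:
By the outcome, as a careful person would: the job done as asked, in the order asked, and still so for the second after the job is handed in, with the robot touching nothing.
It also fails if it takes over 53 s, if anything falls off the work surface, if the arm or the gripper's body presses on something with over 40 N, if the wrist force passes 120 N, or if a joint passes its speed limit or range.

## Robot

A 6-joint arm with a two-finger parallel gripper is mounted at the origin on the work surface. World frame = base frame: x ahead of the robot, y to its left, z up, the work surface at z = 0. Lengths are in m, angles in rad, forces in N, time in s.
With the tool pointing down it reaches from about 0.225 to 0.875 m from the base axis. Payload 3.4 kg.
Tool frame: the origin (TCP) lies at the very end of the fingers, on their centre line; the grasp point (between the pads) lies 19 mm behind it; z points along the fingers, y is the direction in which the jaws open and shut (so a half turn about z gives the same grasp; the last joint's range is limited). The gripper opens to 85 mm and grips with 20 to 120 N. Pads are 22 mm wide; open, the fingers measure 114 mm over their backs; the gripper's body (76 mm by 85 mm) begins 54 mm behind the grasp point. The pads swing forward as they close: fully open they stand 13 mm farther back than shut.
Start: joints at [-1.256, 0.276, 1.505, -0, 1.361, -0.121], TCP at [0.243, -0.521, 0.231] pointing down, gripper open.
Joint ranges: [-2.89, 2.89], [-0.75, 2.08], [0.22, 2.7], [-1.18, 4.32], [0.11, 2.71], [-2.7, 2.7]. Speed limits (rad/s): [2.57, 2.57, 3.14, 3.14, 3.14, 3.14].

## Interface

Orientations are given as a unit quaternion [w, x, y, z].
In Python, from rig import get_state, get_image, calibration, sign_off gives the robot as it stands. The module is installed in compiled form; this text tells all that it offers.
- The arm moves only by the tool drive_tool, never from a script. Its argument "targets" is one flat list of numbers, 7 for each row, row after row: the turn, a rotation vector about the tool's x, y, z in degrees, then the shift along the tool's x, y, z in mm, then the opening, from 0 (shut) to 1 (fully open). In form: [wx, wy, wz, tx, ty, tz, fingers, wx, wy, wz, tx, ty, tz, fingers, ...]. A call has 1 to 12 rows; each row shifts and turns the commanded pose from where the row before left it, along the tool's axes as they then stand; what a row does not reach is not made up. A row lasts 1/8 s, in which the tool goes at most 62.5 mm and 10.7 degrees, less where a joint would pass 70% of its speed; a pose out of reach is approached as far as the arm can. A call is refused whole if a number of a shift passes 62.5 or a number of a turn 10.7, either way. A call with a gripper value outside its range is refused whole. The fingers move at their own pace and stop on an object; "grip_force" is the grip in N (left out, the last holds). Time passes only in rows, so rows that do not move let the fingers close. It gives the time, the measured TCP pose, the force and the opening at its end, in the units of the state.
- get_state(): the state, without advancing time (a new reading comes with each control period).
- get_image(name): name is "scene" or "side" or "wrist"; returns the picture (400x640x3 uint8, red, green, blue); there is no depth.
- calibration(name): a dict with "mtx" (3x3 intrinsics, pixels), "distortion" ([k1, k2, p1, p2, k3] as OpenCV has them; the pictures are not rectified), "world_to_cam" (4x4, takes a point from world to camera coordinates); the wrist camera has in their place "hand_eye" (4x4, takes a point from camera to tool coordinates, whose origin is the TCP and whose axes are the flange's). Camera axes: x right, y down, z forward; pixel columns grow to the right and rows downward; lengths in m; the calibration is good to about 2 mm. A picture is of the moment at which its call begins: read the wrist's pose just before it. calibration takes no time and is no camera call.
- sign_off(): hands the job in, once; it reports no verdict.
The state is a dict: "clock": time; "qpos": joint angles; "qd": joint speeds; "effort": joint torques, N m; "position": TCP position; "ee_rot": TCP orientation; "contact_force": force on the tool from outside, world axes, zero at the start; "moment": the same for the moment, N m; "width": finger opening in m.
Only numpy, scipy, OpenCV 4.12 (cv2) and the standard library are available. Lean on these libraries where they do the work, as an engineer would, in place of code of your own. Each camera call takes 0.05 s, during which the arm holds its last target.

## Working session

There is one attempt and no reset: what is moved stays moved. The work goes in short steps, Python scripts to look and compute and a tool call to move; the robot and the scene stay as the last step left them, time stands still between calls to the robot, and variables do not carry over. Pictures are saved under pics/ and viewed, and the job is handed in when it is done.

Besides the shell and the picture viewer there is one more tool, called after "Request:" as a command line: name --argument value ..., lists and objects as JSON in quotes. drive_tool: Moves the arm, as the interface text tells. Its arguments: {"type":"object","properties":{"targets":{"type":"array"},"grip_force":{"type":"number"}},"required":["targets"]}

```bash
mkdir -p pics; ls
python3 - <<'E'
from rig import *
import cv2,numpy as np
np.set_printoptions(precision=4,suppress=True)
print(get_state())
for n in ["scene","side","wrist"]:
    im=get_image(n); cv2.imwrite(f"pics/{n}0.png",im[:,:,::-1]); c=calibration(n); print(n,c)
E
```

```text
pics
{'clock': 0.0, 'qpos': array([-1.256 ,  0.2766,  1.5061,  0.    ,  1.3607, -0.121 ]), 'qd': array([ 0.0003, -0.0008, -0.0017,  0.0002,  0.0007, -0.0004]), 'effort': array([ -0.0007, -41.6778, -24.5808,  -0.0003,   0.0111,  -0.    ]), 'position': array([ 0.2425, -0.5207,  0.2304]), 'ee_rot': array([-0.0009,  0.9763,  0.2162, -0.0001]), 'contact_force': array([ 0.0809, -0.8069, -0.0587]), 'moment': array([-0.0302,  0.0222, -0.0252]), 'width': 0.08568998209092268}
scene {'mtx': array([[394.0097,   0.    , 319.8621],
       [  0.    , 394.0097, 196.1909],
       [  0.    ,   0.    ,   1.    ]]), 'distortion': array([-0.0997,  0.    ,  0.    ,  0.    ,  0.    ]), 'world_to_cam': array([[-0.2051,  0.9787,  0.0092,  0.037 ],
       [ 0.7713,  0.1675, -0.614 , -0.4599],
       [-0.6025, -0.1188, -0.7893,  1.1879],
       [ 0.    ,  0.    ,  0.    ,  1.    ]])}
side {'mtx': array([[366.3845,   0.    , 324.8268],
       [  0.    , 366.3845, 196.9815],
       [  0.    ,   0.    ,   1.    ]]), 'distortion': array([-0.0414,  0.    ,  0.    ,  0.    ,  0.    ]), 'world_to_cam': array([[ 0.8944, -0.4471,  0.008 , -0.5155],
       [-0.2925, -0.5986, -0.7458,  0.3005],
       [ 0.3382,  0.6647, -0.6662,  0.4282],
       [ 0.    ,  0.    ,  0.    ,  1.    ]])}
wrist {'mtx': array([[336.7721,   0.    , 322.778 ],
       [  0.    , 336.7721, 197.186 ],
       [  0.    ,   0.    ,   1.    ]]), 'distortion': array([-0.0231,  0.    ,  0.    ,  0.    ,  0.    ]), 'hand_eye': array([[-0.0006, -0.9589, -0.2838,  0.0713],
       [ 1.    , -0.0007,  0.0004, -0.0012],
       [-0.0006, -0.2838,  0.9589, -0.1429],
       [ 0.    ,  0.    ,  0.    ,  1.    ]])}
```

View pics/scene0.png

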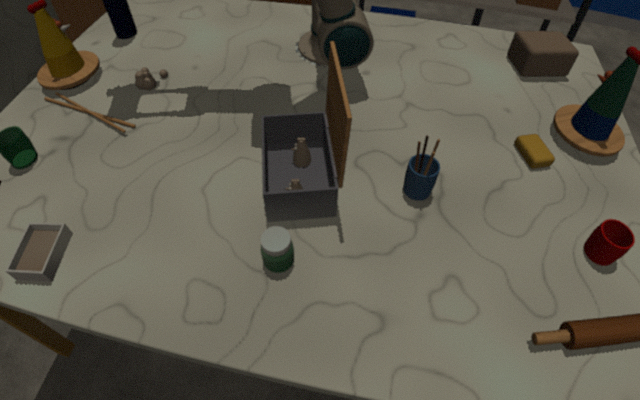

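View pics/side0.png

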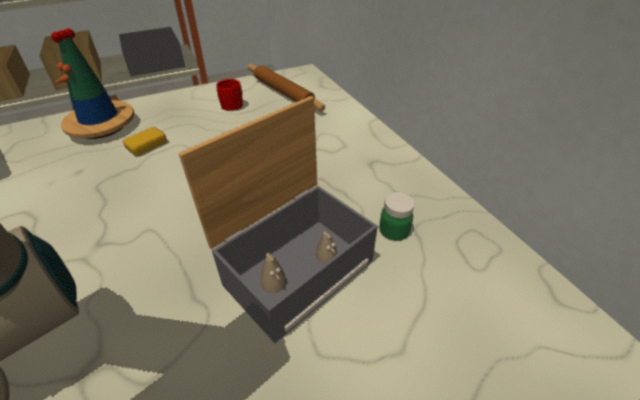

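View pics/wrist0.png

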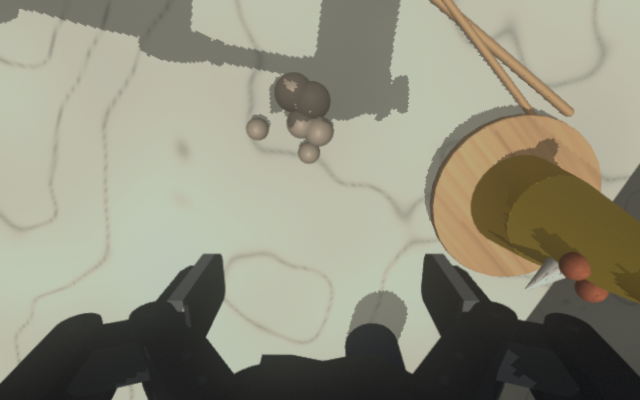

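The scene view shows the box around (297,165), the lid standing on its right at (338,115), the brush pot at (421,178) behind the hinge and the jar at (277,250) off the -y end. I'll enlarge both views to pick corners.

Run:
```python
import cv2
a=cv2.imread("pics/scene0.png")[30:290,230:450]; cv2.imwrite("pics/s1.png",cv2.resize(a[0:200,:150],None,fx=4,fy=4*0.75*1,interpolation=3))
b=cv2.imread("pics/side0.png")[90:345,170:430]; cv2.imwrite("pics/d1.png",cv2.resize(b,None,fx=3,fy=2.3,interpolation=3))
```

```text
(no output)
```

View pics/s1.png

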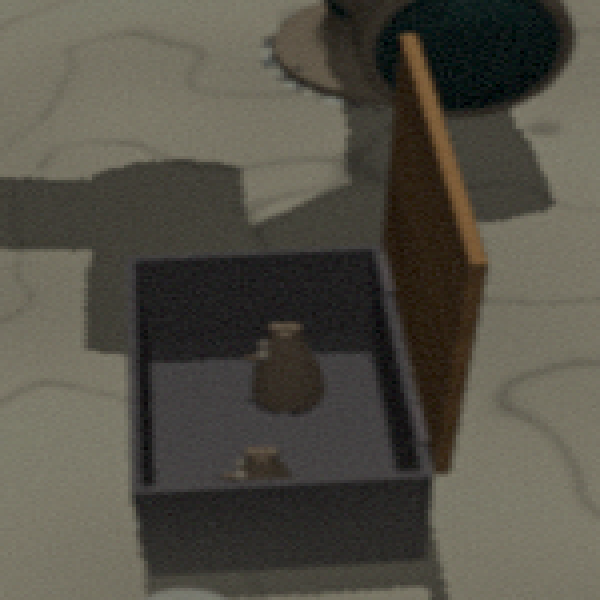

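View pics/d1.png

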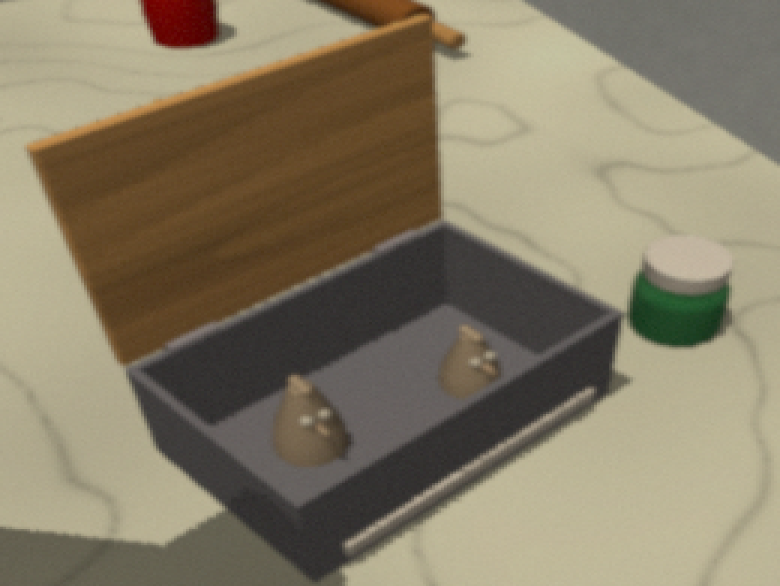

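```bash
cat > fit.py <<'E'
from rig import *
import cv2,numpy as np
from scipy.optimize import least_squares
np.set_printoptions(precision=4,suppress=True)
C={n:calibration(n) for n in("scene","side")}
def proj(n,P):
    c=C[n];T=c["world_to_cam"];rv=cv2.Rodrigues(T[:3,:3])[0]
    return cv2.projectPoints(np.atleast_2d(P).astype(float),rv,T[:3,3],c["mtx"],c["distortion"])[0][:,0]
def ray(n,uv):
    c=C[n];T=c["world_to_cam"];p=cv2.undistortPoints(np.array([[uv]],float),c["mtx"],c["distortion"])[0,0]
    R=T[:3,:3];return -R.T@T[:3,3],R.T@np.array([p[0],p[1],1])
def onz(n,uv,z):
    o,d=ray(n,uv);return o+d*(z-o[2])/d[2]
def lidpt(s,y,t,a): # s dist from hinge, t thickness out
    return np.array([.07-s*np.cos(a)+t*np.sin(a),y,.0905+s*np.sin(a)+t*np.cos(a)])
def W(th,P):
    c,s=np.cos(th[2]),np.sin(th[2]);return np.array([th[0]+c*P[0]-s*P[1],th[1]+s*P[0]+c*P[1],P[2]])
E
cat > f0.py <<'E'
from fit import *
B=lambda x,y,z:(lambda a:np.array([x,y,z]))
L=lambda s,y,t:(lambda a:lidpt(s,y,t,a))
ob=[("scene",(263.5,117.3),B(-.07,.11,.09)),("scene",(324.5,113.7),B(.07,.11,.09)),("scene",(263.2,194.7),B(-.07,-.11,.09)),("scene",(337.7,187),B(.07,-.11,.09)),("scene",(266.7,220),B(-.07,-.11,0)),
("scene",(330.5,42),L(.17,.11,0)),("scene",(347.5,118),L(.17,-.11,0)),("scene",(351.5,118),L(.17,-.11,.008)),("scene",(342.5,186.7),L(0,-.11,.008)),
("side",(375.7,227.4),B(-.07,-.11,.09)),("side",(269,310.9),B(-.07,.11,.09)),("side",(276,342.2),B(-.07,.11,0)),("side",(213.7,250.9),B(.07,.11,.09)),("side",(318.3,186.1),B(.07,-.11,.09)),
("side",(182,157.4),L(.17,.11,0)),("side",(313.7,100.4),L(.17,-.11,0)),("side",(179.3,153.9),L(.17,.11,.008)),("side",(313.3,96.1),L(.17,-.11,.008))]
f=lambda th:np.concatenate([proj(n,W(th,p(th[3])))[0]-uv for n,uv,p in ob])
r=least_squares(f,[.5,0,1.57,1.65],loss="soft_l1");print(r.x,np.degrees(r.x[2:]));print(f(r.x).reshape(-1,2))
th=r.x;np.save("th.npy",th)
for nm,n,uv,z in [("pot","scene",(418,194),0),("jar","scene",(279,266),0),("jartop","scene",(277,237),.075),("jars","side",(398,205),.075)]:print(nm,onz(n,uv,z))
print("edge",W(th,lidpt(.17,0,0,th[3])),"hinge",W(th,lidpt(0,0,0,th[3])))
E
python3 f0.py
```

```text
[0.5397 0.0244 1.8918 1.5896] [108.39    91.0762]
[[-3.9393 -1.7036]
 [-0.9658 -2.6241]
 [-1.4608  0.1441]
 [ 0.1292  1.4588]
 [-0.1278  2.5537]
 [-3.8049 -1.4557]
 [-2.5521 -0.6778]
 [-1.3404 -0.9479]
 [-0.3779  1.2814]
 [ 1.5706 -3.7941]
 [ 0.7146 -1.5619]
 [-0.4433  0.1148]
 [-2.6955 -1.2065]
 [-1.5242 -2.2734]
 [-0.8242 -2.226 ]
 [ 0.8773 -4.5964]
 [-1.3586 -1.3689]
 [-2.3643 -1.9321]]
pot [0.5278 0.2868 0.    ]
jar [0.7548 0.0429 0.    ]
jartop [0.7385 0.0406 0.075 ]
jars [0.733  0.0267 0.075 ]
edge [0.5167 0.0939 0.2605] hinge [0.5177 0.0909 0.0905]
```

```bash
sed -i 's/^f=lambda.*//;s/^r=least.*//;s/^th=r.x;/th=r.x[:4];/' f0.py
python3 - <<'E'
s=open('f0.py').read()
s=s.replace("th=r.x[:4];","""f=lambda th:np.concatenate([proj(n,W(th,p(th[3])))[0]+(th[4:6] if n=="scene" else th[6:8])-uv for n,uv,p in ob]+[th[4:]*1.0])
r=least_squares(f,[.5,0,1.57,1.65,0,0,0,0],loss="soft_l1");print(r.x);print(f(r.x).reshape(-1,2))
th=r.x[:4];""")
s+="""
for uv in [(285,329),(368,262)]:
    o,d=ray("side",uv); X=np.array([np.cos(th[2]),np.sin(th[2]),0]);
    k=((W(th,[-.07,0,0])-o)@X)/(d@X);print("bar on front plane",o+k*d)
"""
open('f0.py','w').write(s)
E
python3 f0.py
cat > plan.py <<'E'
from fit import *
from scipy.spatial.transform import Rotation as Ro
th=np.load("th.npy")
X=np.array([np.cos(th[2]),np.sin(th[2]),0]);Y=np.array([-X[1],X[0],0]);Z=np.array([0,0,1.])
def pose(xb,yb,zb,tau):
    t=np.radians(tau);z=np.cos(t)*X-np.sin(t)*Z;y=-(np.sin(t)*X+np.cos(t)*Z)
    return W(th,np.array([xb,yb,zb])/1000),np.c_[-Y,y,z]
def inbox(p): d=p-np.array([th[0],th[1],0]);return 1000*np.array([d@X,d@Y,p[2]])
def cur():
    s=get_state();q=s["ee_rot"];return s["position"],Ro.from_quat(np.r_[q[1:],q[0]]).as_matrix(),s
def plan(wps,start=None):
    p,R=start if start else cur()[:2]
    for xb,yb,zb,tau,n in wps:
        P,RT=pose(xb,yb,zb,tau)
        for k in range(n,0,-1):
            w=Ro.from_matrix(R.T@RT).as_rotvec()/k;t=R.T@(P-p)/k
            wd=np.round(np.degrees(w),1);tm=np.round(t*1000,0)
            print(list(wd),list(tm)," box",inbox(p+R@tm/1000).round())
            p=p+R@tm/1000;R=R@Ro.from_rotvec(np.radians(wd)).as_matrix()
    return p,R
E
python3 - <<'E'
from plan import *
p,R,s=cur();print(inbox(p))
plan([(120,0,340,90,10),(150,0,290,90,2)])
E
```

```text
[ 0.5404  0.0265  1.8795  1.5966  0.4302 -0.1814  0.8162  3.1954]
[[-2.1009 -1.8616]
 [ 0.9565 -2.2686]
 [-0.8265  0.1211]
 [ 0.9113  2.1496]
 [ 0.4898  2.5244]
 [-0.9854 -1.1264]
 [-0.8877  0.0332]
 [ 0.3394 -0.1669]
 [ 0.4166  2.0312]
 [ 2.3713 -0.8421]
 [ 0.3119 -0.0589]
 [-0.7277  1.7069]
 [-1.7447  0.1066]
 [-0.0015  0.3101]
 [-0.083  -1.2133]
 [ 2.0242 -2.1767]
 [-0.505  -0.3068]
 [-1.1587  0.5141]
 [ 0.4302 -0.1814]
 [ 0.8162  3.1954]]
pot [0.5278 0.2868 0.    ]
jar [0.7548 0.0429 0.    ]
jartop [0.7385 0.0406 0.075 ]
jars [0.733  0.0267 0.075 ]
edge [0.5178 0.0973 0.2604] hinge [0.5191 0.0932 0.0905]
bar on front plane [ 0.4767 -0.0673  0.0078]
bar on front plane [ 0.6562 -0.0101  0.0003]
[-430.9528  450.0402  230.6463]
[np.float64(-0.0), np.float64(-0.0), np.float64(0.7)] [np.float64(52.0), np.float64(-49.0), np.float64(-11.0)]  box [-376.  405.  242.]
[np.float64(-0.0), np.float64(-0.0), np.float64(0.7)] [np.float64(51.0), np.float64(-50.0), np.float64(-11.0)]  box [-320.  360.  253.]
[np.float64(-0.0), np.float64(-0.0), np.float64(0.7)] [np.float64(50.0), np.float64(-50.0)
[... 549 characters left out ...]
float64(-11.0)]  box [-45. 134. 308.]
[np.float64(-0.0), np.float64(-0.0), np.float64(0.8)] [np.float64(47.0), np.float64(-53.0), np.float64(-11.0)]  box [ 10.  90. 319.]
[np.float64(-0.0), np.float64(-0.0), np.float64(0.7)] [np.float64(46.0), np.float64(-54.0), np.float64(-10.0)]  box [ 65.  45. 329.]
[np.float64(-0.1), np.float64(-0.0), np.float64(0.8)] [np.float64(46.0), np.float64(-54.0), np.float64(-11.0)]  box [120.  -0. 340.]
[np.float64(0.0), np.float64(-0.0), np.float64(-0.0)] [np.float64(-0.0), np.float64(-15.0), np.float64(25.0)]  box [135.  -0. 315.]
[np.float64(0.0), np.float64(-0.0), np.float64(-0.0)] [np.float64(-0.0), np.float64(-15.0), np.float64(25.0)]  box [150.  -0. 290.]
```

Run:
```python
from plan import *
plan([(-220,0,180,70,10),(-150,0,75,45,2)])
```

```text
[np.float64(2.0), np.float64(0.1), np.float64(0.7)] [np.float64(47.0), np.float64(-15.0), np.float64(5.0)]  box [-410.  405.  226.]
[np.float64(2.0), np.float64(0.1), np.float64(0.7)] [np.float64(47.0), np.float64(-16.0), np.float64(6.0)]  box [-389.  360.  220.]
[np.float64(2.0), np.float64(0.1), np.float64(0.7)] [np.float64(47.0), np.float64(-16.0), np.float64(6.0)]  box [-368.  315.  216.]
[np.float64(2.0), np.float64(0.1), np.float64(0.7)] [np.float64(47.0), np.float64(-16.0), np.float64(7.0)]  box [-347.  270.  211.]
[np.float64(2.0), np.float64(0.1), np.float64(0.7)] [np.float64(46.0), np.float64(-17.0), np.float64(8.0)]  box [-325.  226.  205.]
[np.float64(2.0), np.float64(0.2), np.float64(0.7)] [np.float64(46.0), np.float64(-17.0), np.float64(8.0)]  box [-304.  181.  200.]
[np.float64(2.0), np.float64(0.1), np.float64(0.7)] [np.float64(46.0), np.float64(-17.0), np.float64(9.0)]  box [-283.  136.  195.]
[np.float64(2.0), np.float64(0.2), np.float64(0.8)] [np.float64(46.0), np.float64(-17.0), np.float64(10.0)]  box [-262.   91.  190.]
[np.float64(1.9), np.float64(0.1), np.float64(0.7)] [np.float64(46.0), np.float64(-18.0), np.float64(10.0)]  box [-241.   45.  186.]
[np.float64(2.0), np.float64(0.2), np.float64(0.8)] [np.float64(45.0), np.float64(-18.0), np.float64(12.0)]  box [-220.    0.  180.]
[np.float64(12.5), np.float64(-0.0), np.float64(-0.0)] [np.float64(0.0), np.float64(-15.0), np.float64(61.0)]  box [-185.    0.  128.]
[np.float64(12.5), np.float64(-0.0), np.float64(-0.0)] [np.float64(0.0), np.float64(-1.0), np.float64(63.0)]  box [-150.    0.   75.]
```

Request:
drive_tool --targets '[2, 0, 0.7, 47, -15, 5, 0, 2, 0, 0.7, 47, -16, 6, 0, 2, 0, 0.7, 47, -16, 6, 0, 2, 0, 0.7, 47, -16, 7, 0, 2, 0, 0.7, 46, -17, 8, 0, 2, 0, 0.7, 46, -17, 8, 0, 2, 0, 0.7, 46, -17, 9, 0, 2, 0, 0.7, 46, -17, 10, 0, 2, 0, 0.7, 46, -18, 10, 0, 2, 0, 0.7, 45, -18, 12, 0]'

```text
clock: 1.4
position: [0.6071, -0.182, 0.1755]
ee_rot: [-0.17, 0.973, 0.153, -0.038]
contact_force: [-0.1, -0.6, -0.5]
width: 0.0001
```

Run:
```python
from plan import *
p,R,s=cur();print(inbox(p),s["width"],s["clock"],s["contact_force"],s["qpos"],"tau",np.degrees(np.arcsin(-R[2,2])))
cv2.imwrite("pics/sc1.png",get_image("scene")[:,:,::-1])
plan([(-175,0,120,45,3)])
```

```text
[-218.8497   -0.1707  175.5481] 9.853890380959719e-05 1.4 [-0.0999 -0.6026 -0.5165] [-0.5253  0.5341  1.282   0.2147  1.6032  0.7103] tau 69.95754786867793
[np.float64(8.2), np.float64(0.4), np.float64(-0.0)] [np.float64(-1.0), np.float64(-7.0), np.float64(22.0)]  box [-202.   -4.  156.]
[np.float64(8.3), np.float64(0.3), np.float64(-0.0)] [np.float64(-2.0), np.float64(-3.0), np.float64(22.0)]  box [-188.   -2.  138.]
[np.float64(8.2), np.float64(0.4), np.float64(-0.1)] [np.float64(-2.0), np.float64(-0.0), np.float64(22.0)]  box [-175.    0.  120.]
```

View pics/sc1.png

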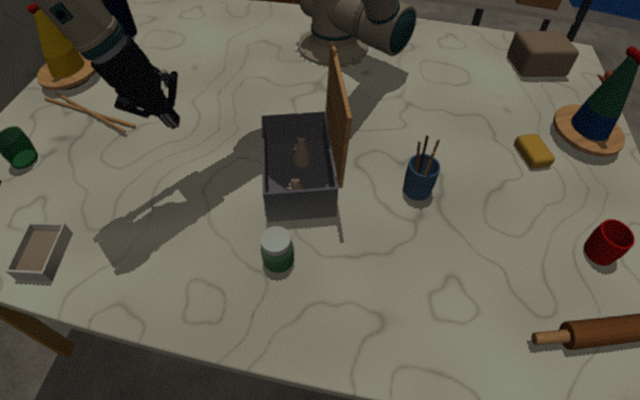

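Hand at (172,122) in the scene, tilted toward the box front; the box and pots unchanged. Next: tilt to 45° to test reach.

Request:
drive_tool --targets '[8.2, 0.4, 0, -1, -7, 22, 0, 8.3, 0.3, 0, -2, -3, 22, 0, 8.2, 0.4, 0, -2, 0, 22, 0]'

```text
clock: 1.82
position: [0.5881, -0.1467, 0.1217]
ee_rot: [-0.377, 0.914, 0.14, -0.06]
contact_force: [0.2, -0.4, -0.8]
width: -0.0001
```

Run:
```python
from plan import *
p,R,s=cur();print(inbox(p),s["clock"],s["contact_force"],s["qpos"],"tau",np.degrees(np.arcsin(-R[2,2])))
for n in("scene","side"):
  cv2.imwrite(f"pics/{n}2.png",get_image(n)[:,:,::-1]); print(proj(n,p))
cv2.imwrite("pics/w2.png",get_image("wrist")[:,:,::-1])
a=plan([(-100,0,300,90,5),(150,0,310,90,5)])
```

```text
[-179.459     7.1928  121.6952] 1.825 [ 0.2017 -0.4469 -0.7635] [-0.6209  0.7155  1.2892  0.4456  1.7873  0.5939] tau 45.17636942027406
[[203.1809 141.724 ]]
[[387.5115 299.0428]]
[np.float64(-9.0), np.float64(0.1), np.float64(-0.1)] [np.float64(1.0), np.float64(-37.0), np.float64(-14.0)]  box [-163.    7.  155.]
[np.float64(-9.0), np.float64(0.1), np.float64(-0.1)] [np.float64(1.0), np.float64(-34.0), np.float64(-20.0)]  box [-147.    6.  192.]
[np.float64(-8.9), np.float64(0.1), np.float64(-0.1)] [np.float64(2.0), np.float64(-30.0), np.float64(-25.0)]  box [-132.    4.  227.]
[np.float64(-9.0), np.float64(0.0), np.float64(-0.1)] [np.float64(2.0), np.float64(-26.0), np.float64(-30.0)]  box [-116.    1.  264.]
[np.float64(-8.9), np.float64(0.1), np.float64(-0.1)] [np.float64(1.0), np.float64(-22.0), np.float64(-33.0)]  box [-100.    0.  300.]
[np.float64(-0.0), np.float64(-0.0), np.float64(0.0)] [np.float64(0.0), np.float64(-50.0), np.float64(-2.0)]  box [-50.   0. 302.]
[np.float64(-0.0), np.float64(-0.0), np.float64(0.0)] [np.float64(0.0), np.float64(-50.0), np.float64(-2.0)]  box [  0.   0. 304.]
[np.float64(-0.0), np.float64(-0.0), np.float64(0.0)] [np.float64(0.0), np.float64(-50.0), np.float64(-2.0)]  box [ 50.   0. 306.]
[np.float64(-0.0), np.float64(-0.0), np.float64(0.0)] [np.float64(0.0), np.float64(-50.0), np.float64(-2.0)]  box [100.   0. 308.]
[np.float64(-0.0), np.float64(-0.0), np.float64(0.0)] [np.float64(1.0), np.float64(-50.0), np.float64(-2.0)]  box [150.  -0. 310.]
```

View pics/side2.png

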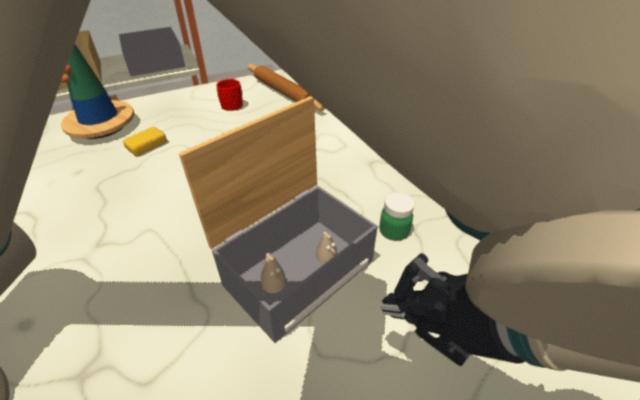

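View pics/w2.png

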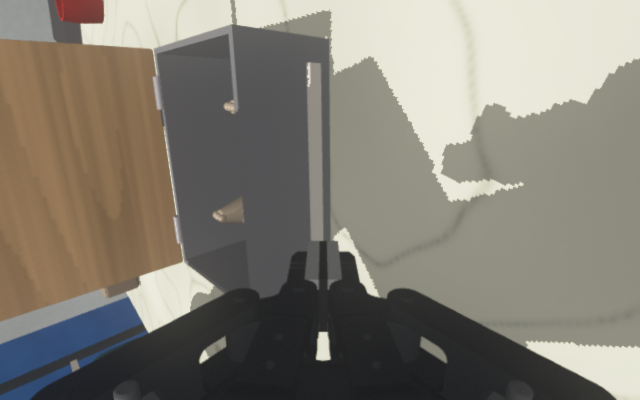

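The 45° pose is reachable; lid still standing, birds at (272,270) and (327,245) in the side view. Going over the top to behind the lid.

Request:
drive_tool --targets '[-9, 0, 0, 1, -37, -14, 0, -9, 0, 0, 1, -34, -20, 0, -9, 0, 0, 2, -30, -25, 0, -9, 0, 0, 2, -26, -30, 0, -9, 0, 0, 1, -22, -33, 0, 0, 0, 0, 0, -30, -12, 0, 0, 0, 0, 0, -50, 0, 0, 0, 0, 0, 0, -50, 0, 0, 0, 0, 0, 0, -50, 0, 0, 0, 0, 0, 0, -50, 0, 0]'

```text
clock: 3.22
position: [0.501, 0.1538, 0.3159]
ee_rot: [0.004, 0.988, 0.153, 0.001]
contact_force: [0.6, 0.1, -1.0]
width: -0.0002
```

Run:
```python
from plan import *
p,R,s=cur();print(inbox(p),s["clock"],s["contact_force"],s["qpos"],"tau",np.degrees(np.arcsin(-R[2,2])))
for n in("scene","side"):
  cv2.imwrite(f"pics/{n}3.png",get_image(n)[:,:,::-1]); print(proj(n,p))
cv2.imwrite("pics/w3.png",get_image("wrist")[:,:,::-1])
a=plan([(145,0,215,90,3)])
```

```text
[133.322   -1.1395 315.95  ] 3.225 [ 0.558   0.0974 -1.0321] [ 0.1702  0.1607  1.4519 -0.0073  1.5267  1.4347] tau 89.56480213365786
[[374.7959  44.8909]]
[[225.5978  67.962 ]]
[np.float64(0.1), np.float64(-0.0), np.float64(0.0)] [np.float64(-0.0), np.float64(-4.0), np.float64(34.0)]  box [138.  -1. 282.]
[np.float64(0.2), np.float64(-0.0), np.float64(0.1)] [np.float64(-1.0), np.float64(-4.0), np.float64(33.0)]  box [141.  -0. 249.]
[np.float64(0.1), np.float64(-0.0), np.float64(0.0)] [np.float64(-0.0), np.float64(-4.0), np.float64(34.0)]  box [145.  -0. 215.]
```

View pics/scene3.png

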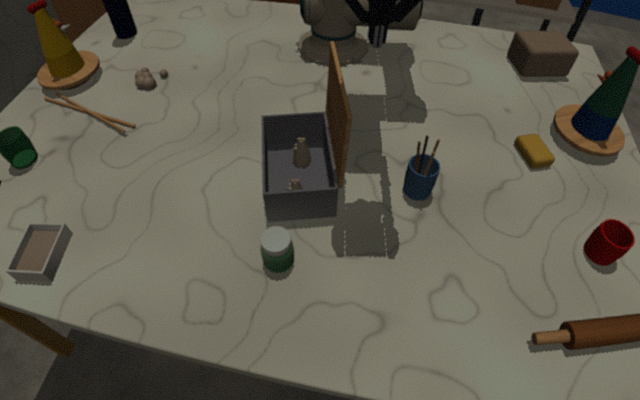

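View pics/w3.png

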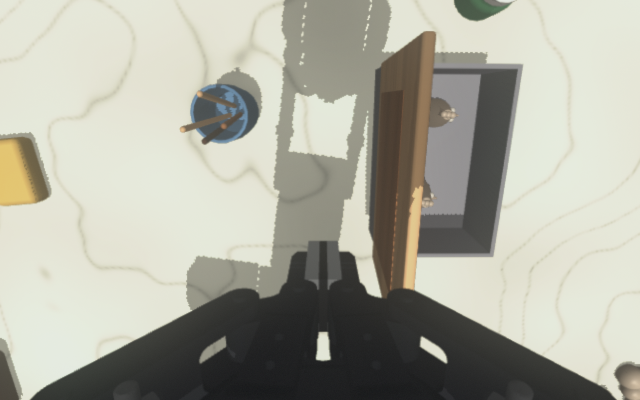

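Run:
```python
from plan import *
c=calibration("wrist");H=c["hand_eye"]
for uv in [(310,245),(340,245),(357,290),(385,292),(405,290),(440,300),(560,365),(355,255)]:
    p=cv2.undistortPoints(np.array([[uv]],float),c["mtx"],c["distortion"])[0,0]
    d=H[:3,:3]@[p[0],p[1],1];o=H[:3,3]
    for x in(.011,0):
        k=(x-o[0])/d[0];print(uv,x,((o+k*d)*1000).round())
# lid edge seen in wrist image: far (-y) end of outer edge corner (433,33), inner
p0,R,s=cur()
```

```text
(310, 245) 0.011 [ 11.  -6. -11.]
(310, 245) 0 [ 0. -7. 13.]
(340, 245) 0.011 [ 11.   6. -11.]
(340, 245) 0 [ 0.  8. 13.]
(357, 290) 0.011 [ 11.  10. -46.]
(357, 290) 0 [  0.  12. -29.]
(385, 292) 0.011 [ 11.  19. -48.]
(385, 292) 0 [  0.  23. -30.]
(405, 290) 0.011 [ 11.  26. -46.]
(405, 290) 0 [  0.  31. -29.]
(440, 300) 0.011 [ 11.  35. -52.]
(440, 300) 0 [  0.  42. -36.]
(560, 365) 0.011 [ 11.  55. -79.]
(560, 365) 0 [  0.  65. -68.]
(355, 255) 0.011 [ 11.  12. -21.]
(355, 255) 0 [ 0. 14.  1.]
```

Behind the lid the hand is clear: lid edge at (425,33)-(410,290) in the wrist view, the pot at (222,112). Lower behind the edge and begin to push.

Request:
drive_tool --targets '[0.2, 0, 0, 0, -6, 43, 0, 0.2, 0, 0, 0, -6, 43, 0, 0, 0, 0, 0, 20, 0, 0, 0, 0, 0, 0, 15, 0, 0, 0, 0, 0, 0, 15, 0, 0, 0, 0, 0, 0, 15, 0, 0]'

```text
clock: 4.12
position: [0.5186, 0.1001, 0.2281]
ee_rot: [-0.0, 0.988, 0.152, -0.001]
contact_force: [0.4, 1.0, 1.0]
width: 0.0002
```

```bash
cat > look.py <<'E'
from plan import *
import sys
k=sys.argv[1]
p,R,s=cur();print(inbox(p).round(1),s["clock"],s["contact_force"],"tau",np.degrees(np.arcsin(-R[2,2])).round(1))
ims=[get_image("scene")[30:230,200:460],get_image("side")[60:260,130:390]] if len(sys.argv)<3 else [get_image("scene")[30:230,160:420],get_image("side")[80:360,120:420]]
o=[cv2.resize(i,(520,400) if j==0 else (520,400),interpolation=3)[:,:,::-1] for j,i in enumerate(ims)]
cv2.imwrite(f"pics/{k}.png",cv2.resize(np.hstack(o),(800,308*1)))
E
python3 look.py l1
```

```text
[ 76.8  -1.6 228.1] 4.125 [0.3978 0.9519 1.0346] tau 89.9
```

View pics/l1.png

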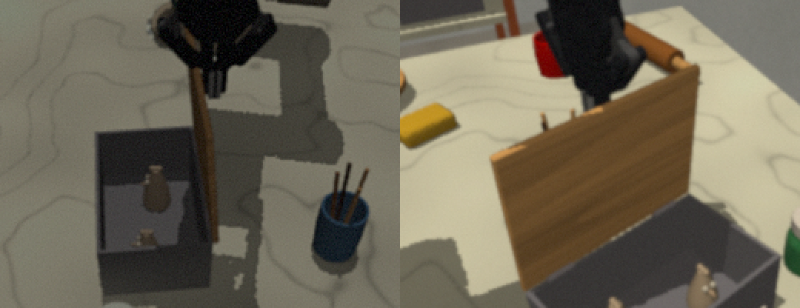

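Request:
drive_tool --targets '[0, 0, 0, 0, 10, 0, 0, 0, 0, 0, 0, 10, 0, 0, 0, 0, 0, 0, 6, 0, 0]'

```text
clock: 4.6
position: [0.5257, 0.0754, 0.2267]
ee_rot: [0.0, 0.988, 0.152, -0.003]
contact_force: [-0.0, 0.2, -0.7]
width: -0.0003
```

```bash
python3 look.py l2
python3 - <<'E'
from plan import *
for a in [1.6,1.5,1.4,1.3,1.25,1.2,1.1,1.0,.9,.8,.7,.6,.5,.4,.3,.2,.1,.05,0]:
    o=[]
    for y in(-.11,.11):
        u=proj("side",W(th,lidpt(.17,y,.008,a)))[0]+[.8,3.2]; v=proj("scene",W(th,lidpt(.17,y,.008,a)))[0]+[.4,-.2]
        o+=[(u-[130,60])*[800/1040*2,1.54]+[400,0],(v-[200,30])*[800/1040*2,1.54],u,v]
    print(a,"L: sideNear- ",o[0].round(),"side+",o[4].round(),"scene-",o[1].round(),"scene+",o[5].round(),"| full side",o[2].round(),o[6].round(),"scene",o[3].round(),o[7].round())
E
```

```text
[ 51.1  -0.8 226.7] 4.6 [-0.0061  0.1517 -0.6514] tau 89.7
1.6 L: sideNear-  [680.  56.] side+ [475. 144.] scene- [234. 135.] scene+ [206.  17.] | full side [312.  97.] [179. 153.] scene [352. 118.] [334.  41.]
1.5 L: sideNear-  [692.  62.] side+ [485. 152.] scene- [217. 136.] scene+ [192.  17.] | full side [320. 100.] [185. 159.] scene [341. 118.] [325.  41.]
1.4 L: sideNear-  [704.  69.] side+ [496. 163.] scene- [200. 138.] scene+ [178.  18.] | full side [327. 105.] [193. 166.] scene [330. 120.] [316.  42.]
1.3 L: sideNear-  [716.  78.] side+ [508. 176.] scene- [183. 141.] scene+ [165.  21.] | full side [336. 110.] [200. 174.] scene [319. 122.] [307.  44.]
1.25 L: sideNear-  [722.  83.] side+ [515. 183.] scene- [174. 143.] scene+ [158.  23.] | full side [340. 114.] [205. 179.] scene [313. 123.] [303.  45.]
1.2 L: sideNear-  [728.  88.] side+ [521. 191.] scene- [166. 146.] scene+ [151.  25.] | full side [344. 117.] [209. 184.] scene [308. 125.] [298.  46.]
1.1 L: sideNear-  [741. 100.] side+ [534. 208.] scene- [150. 152.] scene+ [139.  30.] | full side [351. 125.] [217. 195.] scene 
[... 1136 characters left out ...]
 72. 223.] scene+ [75. 99.] | full side [393. 206.] [275. 295.] scene [247. 175.] [249.  94.]
0.2 L: sideNear-  [806. 240.] side+ [629. 378.] scene- [ 70. 232.] scene+ [ 73. 109.] | full side [394. 216.] [279. 305.] scene [245. 181.] [247. 101.]
0.1 L: sideNear-  [806. 253.] side+ [633. 392.] scene- [ 69. 242.] scene+ [ 72. 119.] | full side [394. 225.] [282. 314.] scene [245. 187.] [247. 107.]
0.05 L: sideNear-  [806. 260.] side+ [635. 398.] scene- [ 69. 247.] scene+ [ 72. 124.] | full side [394. 229.] [283. 319.] scene [245. 190.] [247. 110.]
0 L: sideNear-  [805. 266.] side+ [636. 404.] scene- [ 70. 251.] scene+ [ 72. 128.] | full side [394. 233.] [284. 323.] scene [245. 193.] [247. 113.]
```

View pics/l2.png

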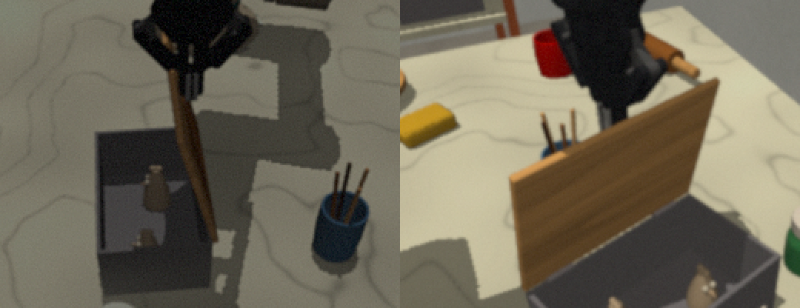

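Side view: lid corners at (718,80) and (511,177) match a ≈ 1.29, tipping. Now planning the final nudge, over the top, and to the front in one go.

Run:
```python
from plan import *
a=plan([(43,0,227,90,1),(48,0,275,90,1),(20,0,305,90,1),(-38,0,305,82,1),(-92,0,297,72,1),(-115,0,250,62,1),(-112,0,200,52,1)])
```

```text
[np.float64(-0.0), np.float64(0.3), np.float64(-0.2)] [np.float64(-1.0), np.float64(8.0), np.float64(-0.0)]  box [ 43.   0. 227.]
[np.float64(-0.0), np.float64(-0.0), np.float64(0.0)] [np.float64(0.0), np.float64(-5.0), np.float64(-48.0)]  box [ 48.   0. 275.]
[np.float64(-0.0), np.float64(-0.0), np.float64(0.0)] [np.float64(0.0), np.float64(28.0), np.float64(-30.0)]  box [ 20.   0. 305.]
[np.float64(8.0), np.float64(-0.0), np.float64(0.0)] [np.float64(0.0), np.float64(58.0), np.float64(-0.0)]  box [-38.   0. 305.]
[np.float64(10.0), np.float64(-0.0), np.float64(0.0)] [np.float64(0.0), np.float64(54.0), np.float64(0.0)]  box [-92.   0. 297.]
[np.float64(10.0), np.float64(-0.0), np.float64(0.0)] [np.float64(0.0), np.float64(37.0), np.float64(38.0)]  box [-115.    0.  250.]
[np.float64(10.0), np.float64(-0.0), np.float64(0.0)] [np.float64(0.0), np.float64(21.0), np.float64(45.0)]  box [-112.    0.  200.]
```

Request:
drive_tool --targets '[0, 0.3, -0.2, -1, 8, 0, 0, 0, 0, 0, 0, -5, -50, 0, 0, 0, 0, 0, 14, -32, 0, 8, 0, 0, 0, 62, 0, 0, 10, 0, 0, 0, 60, 0, 0, 10, 0, 0, 0, 40, 38, 0, 10, 0, 0, 0, 21, 46, 0]'

```text
clock: 5.58
position: [0.5754, -0.0822, 0.2003]
ee_rot: [-0.323, 0.934, 0.144, -0.048]
contact_force: [0.3, 0.6, 0.7]
width: -0.0003
```

```bash
python3 look.py l3
```

```text
[-114.2   -0.3  200.3] 5.575 [0.2542 0.5751 0.6964] tau 51.9
```

View pics/l3.png

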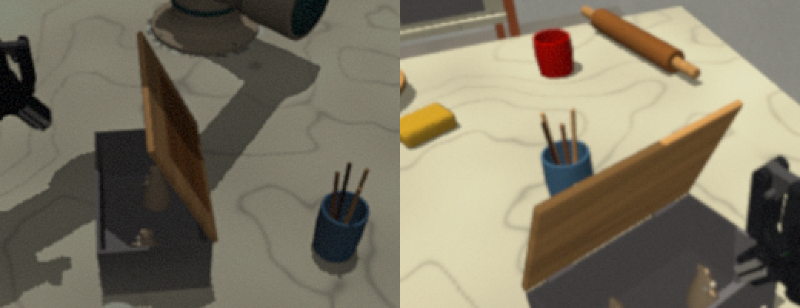

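Lid at a ≈ 1.1 (side corner (741,101)), finger in front and clear. Now bring the finger under it and descend slightly slower than the lid falls.

```bash
cat >> plan.py <<'E'
def cp(a,tau,c=25,h=14):
    t=np.radians(tau);d=np.array([np.cos(t),-np.sin(t)]);n=np.array([np.sin(t),np.cos(t)])
    e=np.array([70-170*np.cos(a),90.5+170*np.sin(a)]);q=e+c*d-h*n
    return (q[0],0,q[1],tau,1)
E
python3 - <<'E'
from plan import *
c=cp(.82,52);plan([(*c[:4],2)]+[cp(a,52) for a in(.78,.74,.70,.66)])
E
```

```text
[np.float64(-0.4), np.float64(0.3), np.float64(-0.4)] [np.float64(1.0), np.float64(-27.0), np.float64(23.0)]  box [-77.   2. 189.]
[np.float64(-0.4), np.float64(0.2), np.float64(-0.4)] [np.float64(2.0), np.float64(-26.0), np.float64(24.0)]  box [-42.   0. 186.]
[np.float64(0.0), np.float64(0.0), np.float64(-0.0)] [np.float64(0.0), np.float64(6.0), np.float64(0.0)]  box [-47.   0. 182.]
[np.float64(0.0), np.float64(0.0), np.float64(-0.0)] [np.float64(0.0), np.float64(7.0), np.float64(1.0)]  box [-51.   0. 177.]
[np.float64(0.0), np.float64(0.0), np.float64(-0.0)] [np.float64(0.0), np.float64(7.0), np.float64(2.0)]  box [-56.   0. 171.]
[np.float64(0.0), np.float64(0.0), np.float64(-0.0)] [np.float64(0.0), np.float64(6.0), np.float64(1.0)]  box [-60.   0. 167.]
```

Request:
drive_tool --targets '[-0.4, 0.3, -0.4, 1, -27, 23, 0, -0.4, 0.2, -0.4, 2, -26, 24, 0, 0, 0, 0, 0, 6, 0, 0, 0, 0, 0, 0, 6, 1, 0]'

```text
clock: 6.18
position: [0.5586, -0.0182, 0.1914]
ee_rot: [-0.314, 0.936, 0.153, -0.041]
contact_force: [-0.5, -0.7, 0.3]
width: -0.0001
```

```bash
python3 look.py l4
```

```text
[-48.1  -3.8 191.4] 6.175 [-0.5274 -0.7223  0.2669] tau 53.1
```

View pics/l4.png

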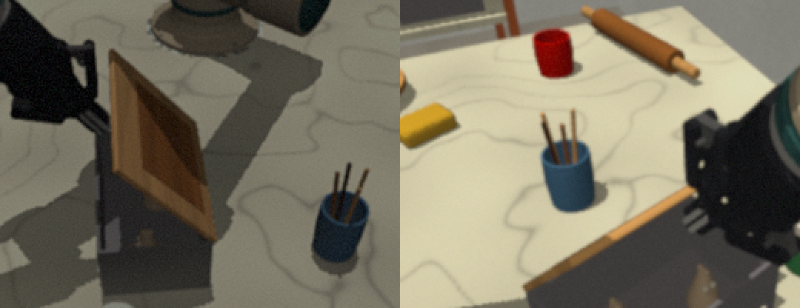

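Scene view: lid corners (112,170) and (110,50) → a ≈ 0.82, edge lying on the finger near (100,115). Continue down slowly.

Run:
```python
from plan import *
plan([cp(a,t,28) for a,t in((.76,52),(.72,52),(.68,52),(.64,52))])
```

```text
[np.float64(0.9), np.float64(-0.6), np.float64(0.9)] [np.float64(-4.0), np.float64(6.0), np.float64(11.0)]  box [-47.   0. 177.]
[np.float64(0.0), np.float64(0.0), np.float64(-0.0)] [np.float64(0.0), np.float64(7.0), np.float64(1.0)]  box [-52.   0. 172.]
[np.float64(0.0), np.float64(0.0), np.float64(-0.0)] [np.float64(0.0), np.float64(6.0), np.float64(2.0)]  box [-56.   0. 167.]
[np.float64(0.0), np.float64(0.0), np.float64(-0.0)] [np.float64(0.0), np.float64(7.0), np.float64(2.0)]  box [-60.   0. 161.]
```

Request:
drive_tool --targets '[0.4, -0.3, 0.4, -1, 6, 3, 0, 0.4, -0.3, 0.4, -1, 6, 3, 0, 0, 0, 0, -1, 6, 3, 0]'

```text
clock: 6.65
position: [0.5582, -0.0285, 0.1696]
ee_rot: [-0.322, 0.934, 0.146, -0.051]
contact_force: [0.4, -0.7, 0.3]
width: -0.0002
```

```bash
python3 look.py l5
```

```text
[-57.7  -0.2 169.6] 6.65 [ 0.4291 -0.7309  0.3337] tau 51.9
```

View pics/l5.png

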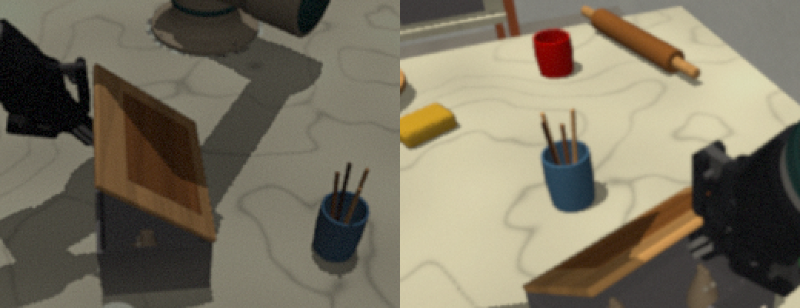

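Caught: lid at a ≈ 0.67 (corners (97,187), (94,65)), following the finger. Lowering.

Run:
```python
from plan import *
L=np.linspace(.64,.32,9)
plan([cp(a,52-7*(i+1)/9,28) for i,a in enumerate(L)])
```

```text
[np.float64(0.7), np.float64(0.1), np.float64(-0.1)] [np.float64(0.0), np.float64(6.0), np.float64(5.0)]  box [-59.   0. 162.]
[np.float64(0.8), np.float64(0.0), np.float64(0.0)] [np.float64(0.0), np.float64(7.0), np.float64(2.0)]  box [-64.   0. 156.]
[np.float64(0.8), np.float64(0.0), np.float64(0.0)] [np.float64(0.0), np.float64(6.0), np.float64(2.0)]  box [-67.   0. 150.]
[np.float64(0.8), np.float64(0.0), np.float64(0.0)] [np.float64(0.0), np.float64(6.0), np.float64(2.0)]  box [-70.   0. 145.]
[np.float64(0.7), np.float64(0.0), np.float64(0.0)] [np.float64(0.0), np.float64(6.0), np.float64(3.0)]  box [-73.   0. 139.]
[np.float64(0.8), np.float64(0.0), np.float64(0.0)] [np.float64(0.0), np.float64(6.0), np.float64(3.0)]  box [-75.   0. 132.]
[np.float64(0.8), np.float64(0.0), np.float64(0.0)] [np.float64(0.0), np.float64(5.0), np.float64(3.0)]  box [-77.   0. 127.]
[np.float64(0.8), np.float64(0.0), np.float64(0.0)] [np.float64(0.0), np.float64(6.0), np.float64(3.0)]  box [-79.   0. 120.]
[np.float64(0.7), np.float64(0.0), np.float64(0.0)] [np.float64(0.0), np.float64(6.0), np.float64(3.0)]  box [-81.   0. 114.]
```

Request:
drive_tool --targets '[0.7, 0, 0, 0, 6, 3, 0, 0.8, 0, 0, 0, 7, 2, 0, 0.8, 0, 0, 0, 6, 2, 0, 0.8, 0, 0, 0, 6, 2, 0, 0.7, 0, 0, 0, 6, 2, 0, 0.8, 0, 0, 0, 6, 2, 0, 0.8, 0, 0, 0, 5, 3, 0, 0.8, 0, 0, 0, 6, 3, 0, 0.7, 0, 0, 0, 6, 2, 0]'

```text
clock: 7.88
position: [0.5661, -0.0533, 0.1189]
ee_rot: [-0.378, 0.913, 0.143, -0.06]
contact_force: [0.4, -0.3, -1.2]
width: 0.0001
```

```bash
python3 look.py l6 x
python3 - <<'E'
from plan import *
cv2.imwrite("pics/w6.png",get_image("wrist")[:,:,::-1])
E
```

```text
[-83.8  -0.2 118.9] 7.875 [ 0.3705 -0.3293 -1.2195] tau 45.0
```

View pics/l6.png

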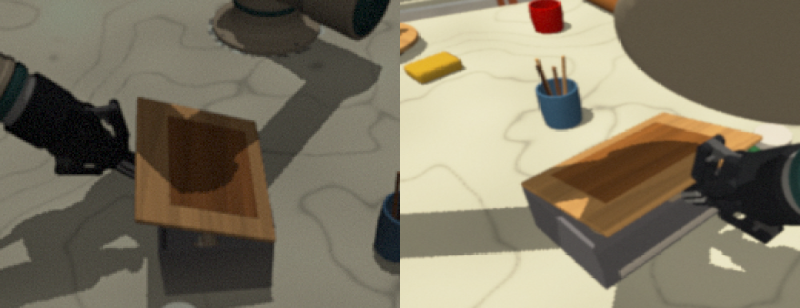

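View pics/w6.png

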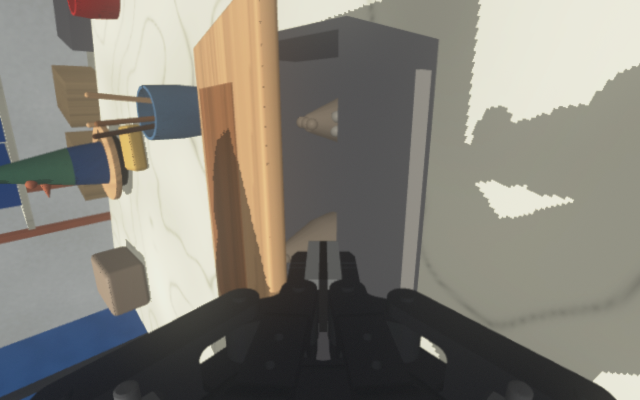

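Lid at a ≈ 0.33, its edge lying on the left finger's back at (285,270) in the wrist view; the finger stands clear in front of the wall. Continuing.

Run:
```python
from plan import *
plan([cp(a,45,25) for a in [.305,.275,.245,.22,.195,.17,.145,.125,.105,.09]])
```

```text
[np.float64(0.0), np.float64(0.1), np.float64(-0.0)] [np.float64(-0.0), np.float64(3.0), np.float64(3.0)]  box [-84.  -0. 114.]
[np.float64(0.0), np.float64(0.0), np.float64(-0.0)] [np.float64(-0.0), np.float64(5.0), np.float64(2.0)]  box [-86.  -0. 109.]
[np.float64(0.0), np.float64(0.0), np.float64(-0.0)] [np.float64(-0.0), np.float64(4.0), np.float64(3.0)]  box [-87.  -0. 104.]
[np.float64(0.0), np.float64(0.0), np.float64(-0.0)] [np.float64(-0.0), np.float64(4.0), np.float64(2.0)]  box [-88.  -0. 100.]
[np.float64(0.0), np.float64(0.0), np.float64(-0.0)] [np.float64(-0.0), np.float64(3.0), np.float64(3.0)]  box [-88.  -0.  96.]
[np.float64(0.0), np.float64(0.0), np.float64(-0.0)] [np.float64(-0.0), np.float64(4.0), np.float64(2.0)]  box [-90.  -0.  92.]
[np.float64(0.0), np.float64(0.0), np.float64(-0.0)] [np.float64(-0.0), np.float64(3.0), np.float64(3.0)]  box [-90.  -0.  87.]
[np.float64(0.0), np.float64(0.0), np.float64(-0.0)] [np.float64(-0.0), np.float64(3.0), np.float64(2.0)]  box [-90.  -0.  84.]
[np.float64(0.0), np.float64(0.0), np.float64(-0.0)] [np.float64(-0.0), np.float64(3.0), np.float64(2.0)]  box [-91.  -0.  80.]
[np.float64(0.0), np.float64(0.0), np.float64(-0.0)] [np.float64(-0.0), np.float64(2.0), np.float64(1.0)]  box [-92.  -0.  78.]
```

Request:
drive_tool --targets '[0, 0, 0, 0, 4, 3, 0, 0, 0, 0, 0, 4, 2, 0, 0, 0, 0, 0, 4, 2, 0, 0, 0, 0, 0, 4, 2, 0, 0, 0, 0, 0, 4, 2, 0, 0, 0, 0, 0, 3, 3, 0, 0, 0, 0, 0, 3, 2, 0, 0, 0, 0, 0, 3, 2, 0, 0, 0, 0, 0, 3, 2, 0, 0, 0, 0, 0, 2, 1, 0]'

```text
clock: 9.28
position: [0.5687, -0.0618, 0.0803]
ee_rot: [-0.378, 0.913, 0.143, -0.06]
contact_force: [1.0, 0.2, -1.9]
width: -0.0001
```

```bash
python3 look.py l7 x
python3 - <<'E'
from plan import *
cv2.imwrite("pics/w7.png",get_image("wrist")[:,:,::-1])
plan([cp(a,45,25) for a in [.06,.045,.03,.02,.01,0,-.01,-.02]])
E
```

```text
[-92.7  -0.1  80.3] 9.275 [ 0.9789  0.2057 -1.9253] tau 45.0
[np.float64(0.0), np.float64(0.1), np.float64(0.0)] [np.float64(-0.0), np.float64(4.0), np.float64(6.0)]  box [-91.  -0.  73.]
[np.float64(0.0), np.float64(0.0), np.float64(0.0)] [np.float64(-0.0), np.float64(2.0), np.float64(1.0)]  box [-92.  -0.  71.]
[np.float64(0.0), np.float64(0.0), np.float64(0.0)] [np.float64(-0.0), np.float64(2.0), np.float64(2.0)]  box [-92.  -0.  68.]
[np.float64(0.0), np.float64(0.0), np.float64(0.0)] [np.float64(-0.0), np.float64(1.0), np.float64(1.0)]  box [-92.  -0.  67.]
[np.float64(0.0), np.float64(0.0), np.float64(0.0)] [np.float64(-0.0), np.float64(2.0), np.float64(1.0)]  box [-93.  -0.  65.]
[np.float64(0.0), np.float64(0.0), np.float64(0.0)] [np.float64(-0.0), np.float64(1.0), np.float64(2.0)]  box [-92.  -0.  63.]
[np.float64(0.0), np.float64(0.0), np.float64(0.0)] [np.float64(-0.0), np.float64(1.0), np.float64(1.0)]  box [-92.  -0.  61.]
[np.float64(0.0), np.float64(0.0), np.float64(0.0)] [np.float64(-0.0), np.float64(1.0), np.float64(1.0)]  box [-92.  -0.  60.]
```

View pics/l7.png

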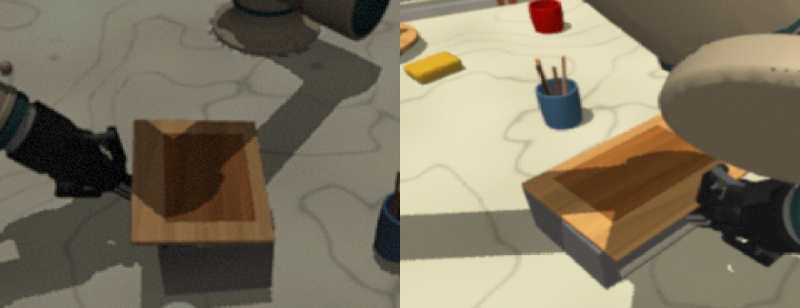

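View pics/w7.png

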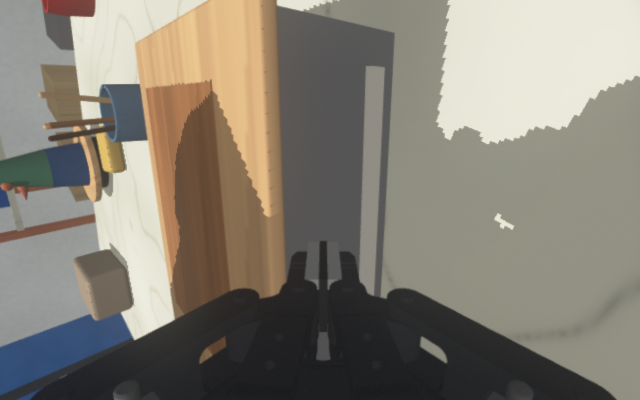

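Lid about 0.1 rad from shut, still on the finger (contact at (285,275) in the wrist view). Straight down at ~16 mm/s.

Request:
drive_tool --targets '[0, 0, 0, 0, 1.5, 1.5, 0, 0, 0, 0, 0, 1.5, 1.5, 0, 0, 0, 0, 0, 1.5, 1.5, 0, 0, 0, 0, 0, 1.5, 1.5, 0, 0, 0, 0, 0, 1.4, 1.4, 0, 0, 0, 0, 0, 1.4, 1.4, 0, 0, 0, 0, 0, 1.2, 1.2, 0, 0, 0, 0, 0, 1.2, 1.2, 0, 0, 0, 0, 0, 1, 1, 0, 0, 0, 0, 0, 1, 1, 0, 0, 0, 0, 0, 1, 1, 0]'

```text
clock: 10.8
position: [0.5686, -0.0611, 0.0609]
ee_rot: [-0.379, 0.913, 0.143, -0.06]
contact_force: [-0.6, 0.6, 0.5]
width: 0.0
```

```bash
python3 look.py l8 x
python3 - <<'E'
from plan import *
cv2.imwrite("pics/w8.png",get_image("wrist")[:,:,::-1])
E
```

```text
[-92.   -0.2  60.9] 10.8 [-0.5526  0.6153  0.5363] tau 44.9
```

View pics/l8.png

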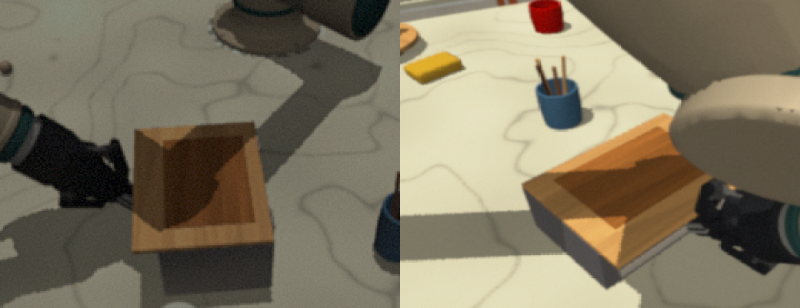

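View pics/w8.png

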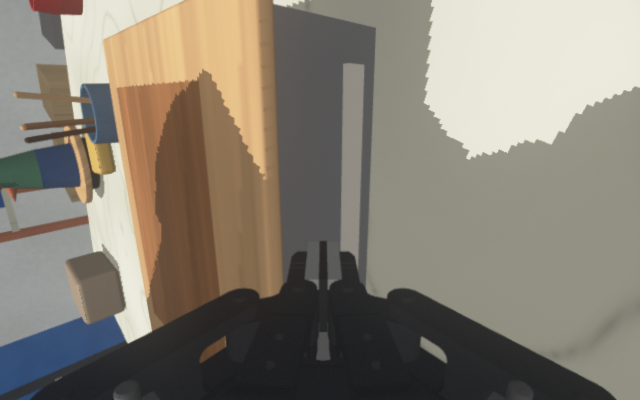

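Request:
drive_tool --targets '[0, 0, 0, 0, 1, 1, 0, 0, 0, 0, 0, 1, 1, 0, 0, 0, 0, 0, 1, 1, 0, 0, 0, 0, 0, 1, 1, 0]'

```text
clock: 11.45
position: [0.5688, -0.0621, 0.0546]
ee_rot: [-0.378, 0.913, 0.143, -0.06]
contact_force: [0.2, 0.3, 0.1]
width: -0.0004
```

```bash
python3 look.py l9 x
python3 - <<'E'
from plan import *
cv2.imwrite("pics/w9.png",get_image("wrist")[:,:,::-1])
a=cv2.imread("pics/w8.png")[20:330,200:400];b=cv2.imread("pics/w9.png")[20:330,200:400]
cv2.imwrite("pics/w89.png",cv2.resize(np.hstack([a,b]),(780,600)))
a=cv2.imread("pics/l8.png").astype(int);b=cv2.imread("pics/l9.png").astype(int);d=np.abs(a-b).sum(2)
print("lid-corner diff scene",d[220:270,120:290].mean(),"bg",d[0:60,150:290].mean(), "side lid left edge",d[160:270,515:640].mean())
E
```

```text
[-93.   -0.2  54.6] 11.45 [0.1954 0.2634 0.105 ] tau 45.1
lid-corner diff scene 7.8309411764705885 bg 6.611428571428571 side lid left edge 6.875781818181818
```

View pics/w89.png

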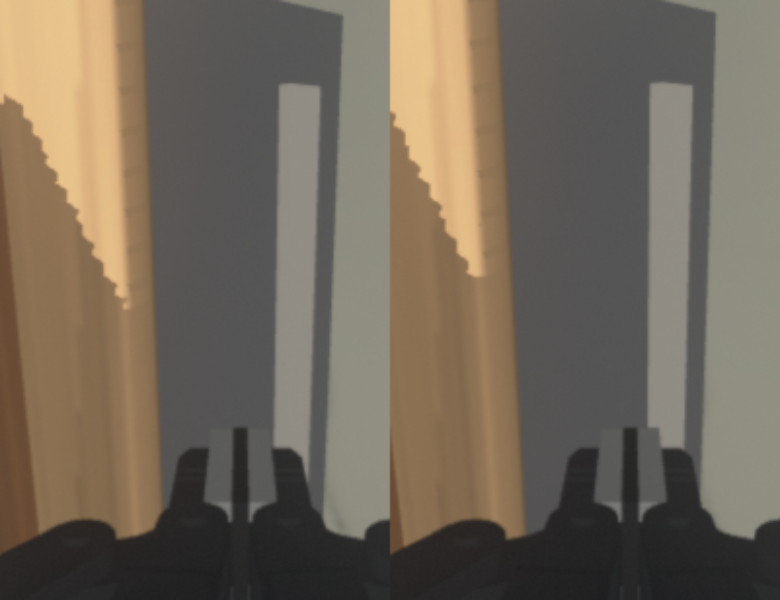

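View pics/l9.png

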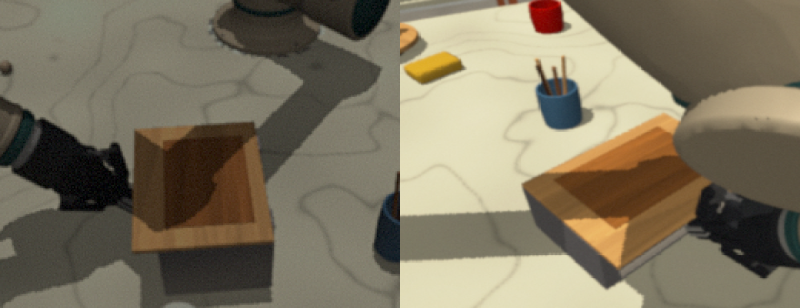

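The lid no longer moves and the finger has parted from it by several mm, so it is shut. Withdrawing horizontally, away from the front.

Request:
drive_tool --targets '[0, 0, 0, 0, 5, -5, 0, 0, 0, 0, 0, 10, -10, 0, 0, 0, 0, 0, 18, -18, 0, 0, 0, 0, 0, 20, -20, 0, 0, 0, 0, 0, 20, -20, 0, 0, 0, 0, 0, 10, -30, 0, 0, 0, 0, 0, 0, -30, 0, 0, 0, 0, 0, 0, -30, 0, 0, 0, 0, 0, 0, -20, 0, 0, 0, 0, 0, 0, 0, 0, 0, 0, 0, 0, 0, 0, 0, 0, 0, 0, 0, 0, 0, 0]'

```text
clock: 13.1
position: [0.6259, -0.2404, 0.1249]
ee_rot: [-0.378, 0.913, 0.143, -0.06]
contact_force: [0.0, -0.1, 0.1]
width: -0.0003
```

```bash
python3 look.py l10 x
python3 - <<'E'
from plan import *
for n in("wrist","scene"):cv2.imwrite(f"pics/{n}10.png",get_image(n)[:,:,::-1])
E
```

```text
[-280.3   -0.4  124.9] 13.1 [ 0.0377 -0.1316  0.1384] tau 45.0
```

View pics/l10.png

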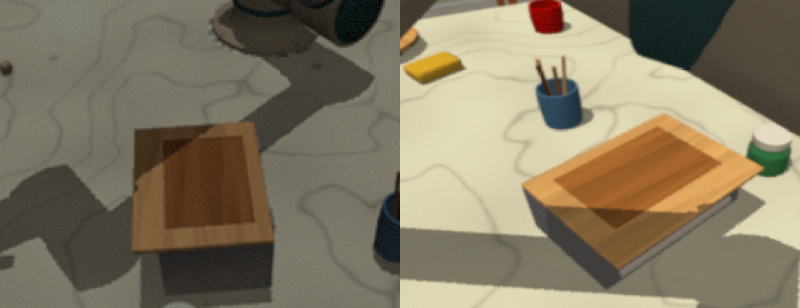

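View pics/wrist10.png

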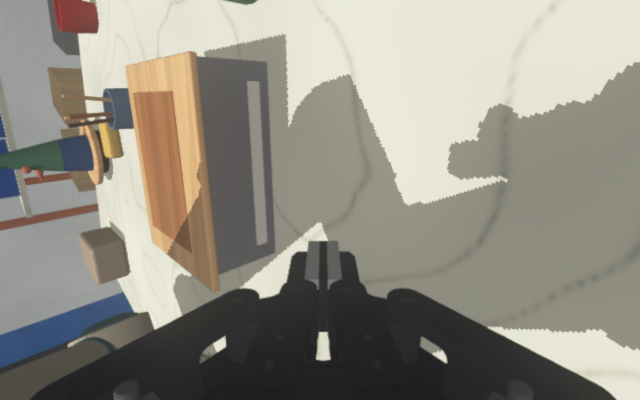

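View pics/scene10.png

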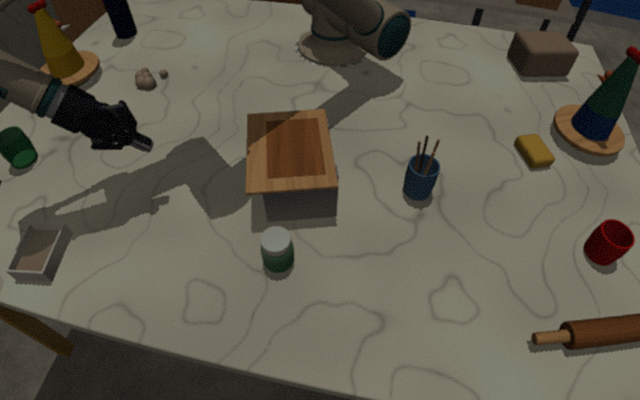

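The lid is shut: its scene corners (246,192) and (247,112) match a = 0. The pot (421,178) and jar (277,250) are where they were, and the hand is well clear.

```bash
python3 -c "
from rig import *
print(sign_off())"
```

```text
the job is handed in; nothing more can be done
None
```

The lid is fully shut and the job is handed in, at about 13 s on the robot's clock.

- **What I did:** I tipped the lid from behind to about 1.25 rad with closed fingers, then went over the top to the front. I caught it on the back of the tilted finger at about 0.82 rad and lowered it with its edge resting on the finger. The last stretch went down at about 16 mm/s. The hand then drew straight back, about 0.2 m clear of the box.
- **Lid:** its corners in the scene image match the shut position to 1–2 pixels. It did not move when the finger left it.
- **Forces and pots:** contact force readings stayed at about 2 N or less, within the sensor's noise. The brush pot and the jar are at the same pixels as at the start.
- **Not checked:** the birds are hidden under the lid. They were last seen standing at about 0.3 rad, and the finger never went inside the box walls. During the catch the finger ran about 12 mm higher than planned, so the lid met it slightly farther from the tip; I corrected this on the way down.

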